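# Load a sample cassette up the reader's ramp

### The arm

A 7-joint arm with a two-finger parallel gripper is mounted at the origin on the work surface. World frame = base frame: x ahead of the robot, y to its left, z up, the work surface at z = 0. Lengths are in m, angles in rad, forces in N, time in s.
With the tool pointing down it reaches from about 0.425 to 0.875 m from the base axis. Payload 4.7 kg.
Tool frame: the origin (TCP) lies on the centre line of the jaws, within the pads' length; the fingertips stand 19 mm ahead of it and the grasp point (between the pads) is the TCP; x points along the fingers, z is the direction in which the jaws open and shut, and the axes are right-handed (so a half turn about x gives the same grasp; the last joint's range is limited). The gripper opens to 87 mm and grips with 3 to 60 N. Pads are 19 mm wide; open, the fingers measure 117 mm over their backs; the gripper's body (75 mm by 190 mm) begins 51 mm behind the grasp point.
Start: joints at [1.271, 0.321, -0.07, 1.45, 0.023, 1.371, -0.057], TCP at [0.201, -0.618, 0.242] pointing down, gripper open.
Joint ranges: [-2.86, 2.86], [-0.3, 2.09], [-1.38, 1.24], [0.06, 2.45], [-1.56, 4.7], [0.09, 2.05], [-2.69, 2.69]. Speed limits (rad/s): [2.57, 2.57, 3.14, 3.14, 3.14, 3.14, 3.14].

### API

Orientations are given as a rotation vector (axis times angle).
In Python, from bench import get_state, get_image, camera_info, close_job gives the robot as it stands.
- The arm moves only by the tool jog_arm, never from a script. Its argument "targets" is a list of rows, each a list of 7 numbers: the turn, a rotation vector about the tool's x, y, z in degrees, then the shift along the tool's x, y, z in cm, then the finger opening in cm, from 0 to 8.7. In form: [[wx, wy, wz, tx, ty, tz, jaw], ...]. A call has 1 to 10 rows; each row shifts and turns the commanded pose from where the row before left it, along the tool's axes as they then stand; what a row does not reach is not made up. A row lasts 1/8 s, in which the tool goes at most 62.5 mm and 10.7 degrees, less where a joint would pass 70% of its speed; a pose out of reach is approached as far as the arm can. A call is refused whole if a number of a shift passes 6.25 or a number of a turn 10.7, either way. A call with a gripper value outside its range is refused whole. The fingers move at their own pace and stop on an object; "squeeze" is the grip in N (left out, the last holds). Time passes only in rows, so rows that do not move let the fingers close. It gives the time, the measured TCP pose, the force and the opening at its end, in the units of the state.
- get_state(): the state, without advancing time (a new reading comes with each control period).
- get_image(name): name is "scene" or "side" or "wrist"; returns (picture, depth): 420x560x3 uint8, red, green, blue; 420x560 float32, m along the optical axis (not along the pixel's ray), 0 where there is no reading.
- camera_info(name): a dict with "intrinsics" (3x3 intrinsics, pixels), "k1" (the pictures are not rectified: a ray, as slopes to the right and down, at radius r is drawn at 1 + k1 r^2 times it, then the intrinsics apply), "world_from_camera" (4x4, takes a point from camera to world coordinates); the wrist camera has in their place "mount" (4x4, takes a point from camera to tool coordinates, whose origin is the TCP and whose axes are the tool frame's). Camera axes: x right, y up, looking along -z (the intrinsics and any distortion apply to the point x, -y, -z); pixel columns grow to the right and rows downward; lengths in m; the calibration is good to about 2 mm. A picture is of the moment at which its call begins: read the wrist's pose just before it. camera_info takes no time and is no camera call.
- close_job(): hands the job in, once; it reports no verdict.
The state is a dict: "time": time; "joint_positions": joint angles; "qd": joint speeds; "joint_torque": joint torques, N m; "position": TCP position; "tool_rot": TCP orientation; "ft_force": force on the tool from outside, world axes, zero at the start; "torque": the same for the moment, N m; "grip_width": opening from 0.0 (shut) to 1.0 (fully open).
Only numpy, scipy, OpenCV 4.12 (cv2) and the standard library are available. Lean on these libraries where they do the work, as an engineer would, in place of code of your own. Each camera call takes 0.05 s, during which the arm holds its last target.

### The job

Load the black sample cassette into the reader: set it flat on the lower, open end of the sloping ramp, lengthwise between the flared guides, and let go of it there. Then push it from behind up the ramp, under the two lips, until it meets the steel stop, press it home with a push of about 10 N on the stop for half a second (18 N or more would damage the reader), and leave it resting there squarely against the stop. Leave everything else on the bench where it is.

Things in the scene. Friction and masses are not known exactly. Their poses are not given: they have to be found in the camera images.
- cassette_mid (a point): Sample cassette (loose, 0.18 to 0.34 kg): black block 90 long (x) x 56 wide (y) x 20 mm tall with an upright grip rib amid its top, 44 long (x), 14 wide (y), 30 mm tall; 50 mm tall in all. Same either way round. Starts flat on the bench left or right of the ramp. This point is its centre, half-way up: 25 mm above its underside, 25 mm below the rib's top. z points out of its top.
- cassette: The same cassette; its origin is at the centre of its underside, axes as above. Sliding it up the ramp takes about 1 to 5 N (friction varies).
- ramp: Fixed loading ramp with a white reader box (110 x 170 x 100 mm tall, from x = 155 mm) at its top end. Origin on the bench under the ramp's middle; x points level along the ramp, uphill, away from the robot; z up. The aluminium deck is 300 mm long, 100 mm wide, sloping up by 0.14 rad (8 degrees). At its sides it has low guides; no parts overhang its lower 214 mm.
- foot (a point): Middle of the deck's lower edge, 16 mm above the bench; x up the slope, y across, z square off the deck. Guides 12 mm high flare in from 73 mm apart at x = 50 to 60 mm at x = 130, then run parallel to the top. From x = 214 mm they are 24 mm high, with lips that leave a 48 mm slot, undersides 24 mm off the deck. A flat cassette in the guides has its centre at y = 0 (+-2), z = 25 mm.
- stop_low (a point): The lowest setting of the stop, 245 mm up the deck from its lower edge, axes as there. The stop is a rigid steel plate across the ramp (12 thick, 56 wide, 26 mm tall) that is clamped by hand: its downhill face is somewhere 0 to 40 mm up the slope from this point, not measured, different each time, to be found by feel. Pressing against it, a millimetre or less changes the force by newtons.
- tub: Bystander, leave alone: the short sample tub (60 mm dia., 60 mm tall). Origin at the centre of its underside.
- reagent: Bystander, leave alone: amber reagent bottle (68 mm dia., 150 mm tall). Origin at the centre of its underside.
- wash: Bystander, leave alone: white bottle with a red cap (66 mm dia., 170 mm tall). Origin at the centre of its underside.
- beaker: Bystander, leave alone: small glass beaker (68 mm dia., 85 mm tall). Origin at the centre of its underside.
- spatula: Bystander, leave alone: spatula lying on the bench. Origin at the centre of its underside, lying along its x.
- lid: Bystander, leave alone: loose round cap (48 mm dia., 12 mm tall). Origin at the centre of its underside.
- timer: Bystander, leave alone: bench timer, a 60 x 60 x 22 mm block. Origin at the centre of its underside.

How it is judged:
By the outcome, as a careful person would: the job done as asked, in the order asked, and still so for the second after the job is handed in, with the robot touching nothing.
It also fails if it takes over 72 s, if anything falls off the work surface, if the arm or the gripper's body presses on something with over 40 N, if the wrist force passes 120 N, or if a joint passes its speed limit or range.

## Working session

There is one attempt and no reset: what is moved stays moved. The work goes in short steps, Python scripts to look and compute and a tool call to move; the robot and the scene stay as the last step left them, time stands still between calls to the robot, and variables do not carry over. Pictures are saved under pics/ and viewed, and the job is handed in when it is done.

Besides the shell and the picture viewer there is one more tool, called after "Emit:" as name(argument=value, ...), one argument or row to a line, values as JSON. jog_arm: Moves the arm, as the interface text tells. Its arguments: {"type":"object","properties":{"targets":{"type":"array"},"squeeze":{"type":"number"}},"required":["targets"]}

```bash
ls; mkdir -p pics; cat > h.py <<'E'
import numpy as np, cv2
from bench import get_state, get_image, camera_info, close_job
from scipy.spatial.transform import Rotation as R
def wfc(name,st=None):
    ci=camera_info(name)
    if 'mount' in ci:
        st=st or get_state(); T=np.eye(4);T[:3,:3]=R.from_rotvec(st['tool_rot']).as_matrix();T[:3,3]=st['position']
        return ci,T@np.array(ci['mount'])
    return ci,np.array(ci['world_from_camera'])
def snap(name,f):
    st=get_state(); im,d=get_image(name)
    ci,T=wfc(name,st)
    cv2.imwrite(f'pics/{f}.png',im[:,:,::-1]); np.savez(f'pics/{f}.npz',im=im,d=d,T=T,K=np.array(ci['intrinsics']),k1=ci['k1'])
    return im,d
def slopes(z,uv):
    uv=np.asarray(uv,float).reshape(-1,1,2)
    return cv2.undistortPoints(uv,z['K'],np.array([float(z['k1']),0,0,0])).reshape(-1,2)
def ray(z,uv):
    s=slopes(z,uv); d=np.c_[s[:,0],-s[:,1],-np.ones(len(s))]
    return z['T'][:3,3], d@z['T'][:3,:3].T
def onplane(z,uv,h):
    o,d=ray(z,uv); return o+d*((h-o[2])/d[:,2])[:,None]
def cloud(z):
    d=z['d'];v,u=np.mgrid[:d.shape[0],:d.shape[1]]
    o,r=ray(z,np.c_[u.ravel(),v.ravel()]); return (o+r*d.ravel()[:,None]).reshape(*d.shape,3)
E
python3 - <<'E'
from h import *
s=get_state(); print({k:np.round(v,3) for k,v in s.items()})
print(R.from_rotvec(s['tool_rot']).as_matrix().round(3))
for n in ['scene','side','wrist']:
    snap(n,n+'0'); ci=camera_info(n); print(n,ci)
E
```

```text
pics
{'time': np.float64(0.0), 'joint_positions': array([ 1.271,  0.322, -0.07 ,  1.452,  0.023,  1.371, -0.057]), 'qd': array([-0.   ,  0.001, -0.001,  0.001, -0.002,  0.002, -0.001]), 'joint_torque': array([ 0.0000e+00, -4.9129e+01, -4.0400e-01, -3.1254e+01, -6.4000e-02,
        4.4000e-02,  0.0000e+00]), 'position': array([ 0.2  , -0.618,  0.24 ]), 'tool_rot': array([ 0.976,  1.343, -0.974]), 'ft_force': array([ 0.71 , -0.807, -0.094]), 'torque': array([ 0.002, -0.059,  0.022]), 'grip_width': np.float64(1.002)}
[[-0.001  0.951  0.309]
 [ 0.002  0.309 -0.951]
 [-1.    -0.    -0.002]]
scene {'intrinsics': array([[473.20753671,   0.        , 280.49574499],
       [  0.        , 473.20753671, 206.41321806],
       [  0.        ,   0.        ,   1.        ]]), 'k1': -0.02483125664876041, 'world_from_camera': array([[-0.85601322, -0.42771697,  0.29034387,  0.91000832],
       [ 0.51694515, -0.71150988,  0.47594265,  0.63994506],
       [ 0.00301378,  0.55750506,  0.83016807,  1.16384687],
       [ 0.        ,  0.        ,  0.        ,  1.        ]])}
side {'intrinsics': array([[384.8720
[... 287 characters left out ...]
272172,  0.60892739],
       [-0.00751363,  0.82016299,  0.57208061,  0.64671142],
       [ 0.        ,  0.        ,  0.        ,  1.        ]])}
wrist {'intrinsics': array([[318.85458711,   0.        , 276.35159409],
       [  0.        , 318.85458711, 207.41376306],
       [  0.        ,   0.        ,   1.        ]]), 'k1': -0.05695893514564011, 'mount': array([[ 2.72593933e-04,  2.60939467e-01, -9.65355127e-01,
        -1.43980702e-01],
       [-1.33036370e-03,  9.65354403e-01,  2.60938896e-01,
         7.04802930e-02],
       [ 9.99999078e-01,  1.21314306e-03,  6.10294149e-04,
        -8.98839165e-04],
       [ 0.00000000e+00,  0.00000000e+00,  0.00000000e+00,
         1.00000000e+00]])}
```

View pics/scene0.png

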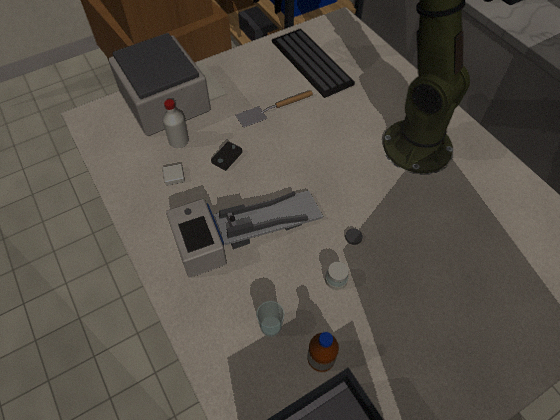

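View pics/side0.png

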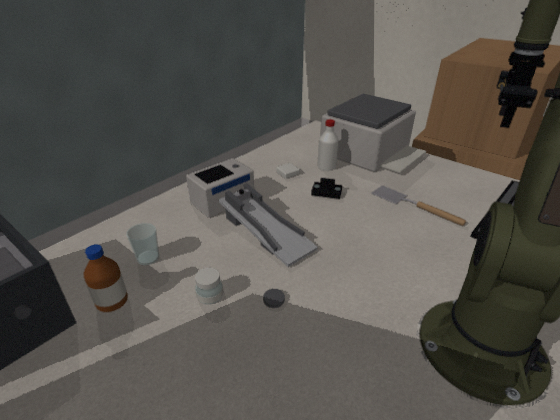

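View pics/wrist0.png

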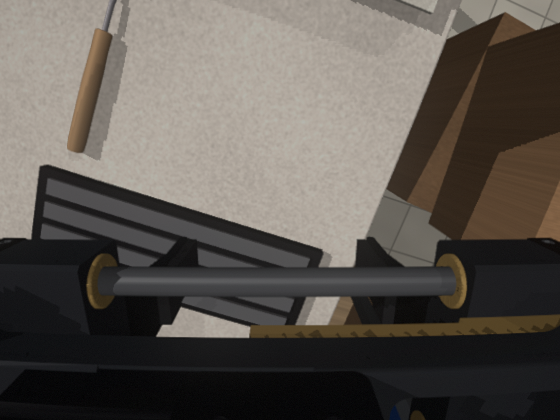

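The scene view shows the black cassette near (227,155). The ramp runs from its lower end at (318,207) up to the reader at (195,235). In the side view the cassette is at (327,188) and the ramp foot at about (303,250). Next I'll measure both from the depth data.

```bash
python3 - <<'E'
from h import *
for n,box in [('scene0',(205,135,250,175)),('side0',(305,172,350,205))]:
    z=np.load(f'pics/{n}.npz'); P=cloud(z); im=z['im'];
    x0,y0,x1,y1=box
    sub=P[y0:y1,x0:x1].reshape(-1,3); c=im[y0:y1,x0:x1].reshape(-1,3).max(1)
    for lo,hi,nm in [(.014,.026,'top'),(.042,.056,'rib')]:
        m=(sub[:,2]>lo)&(sub[:,2]<hi)&(c<90); q=sub[m]
        print(n,nm,m.sum(),q.mean(0).round(4)); 
        r=cv2.minAreaRect((q[:,:2]*1000).astype(np.float32)); print(r)
    cv2.imwrite(f'pics/{n}_c.png',cv2.resize(im[y0:y1,x0:x1,::-1],None,fx=10,fy=10,interpolation=cv2.INTER_NEAREST))
    # ramp crop
for n,box in [('scene0',(190,170,335,280)),('side0',(180,150,330,270))]:
    z=np.load(f'pics/{n}.npz');x0,y0,x1,y1=box
    cv2.imwrite(f'pics/{n}_r.png',cv2.resize(z['im'][y0:y1,x0:x1,::-1],None,fx=5,fy=5,interpolation=cv2.INTER_CUBIC))
    np.set_printoptions(suppress=True)
P=cloud(np.load('pics/scene0.npz'));print('ramp end',P[206,315],P[190:235:6,250].round(3))
E
```

```text
scene0 top 313 [ 0.5572 -0.2661  0.0202]
((553.1632080078125, -273.48260498046875), (95.11990356445312, 61.02793884277344), 25.964038848876953)
scene0 rib 71 [ 0.5544 -0.2733  0.0489]
((553.0760498046875, -275.3251953125), (47.26288986206055, 16.142824172973633), 27.381254196166992)
side0 top 250 [ 0.5483 -0.2656  0.0188]
((553.0647583007812, -271.69415283203125), (89.52897644042969, 58.98799514770508), 26.215551376342773)
side0 rib 60 [ 0.5522 -0.2704  0.0471]
((552.9112548828125, -271.593994140625), (43.649539947509766, 19.83338165283203), 26.004398345947266)
ramp end [0.42129868 0.03260409 0.01596509] [[ 0.552 -0.125  0.003]
 [ 0.563 -0.104  0.004]
 [ 0.574 -0.084  0.006]
 [ 0.598 -0.036  0.054]
 [ 0.605 -0.024  0.044]
 [ 0.615 -0.007  0.043]
 [ 0.632  0.028  0.075]
 [ 0.635  0.029  0.048]]
```

```bash
sleep 0
```

```text
(no output)
```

View pics/scene0_r.png

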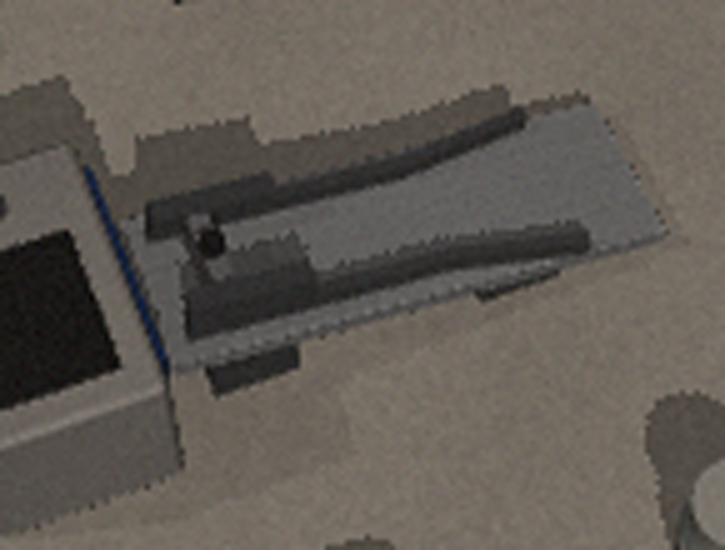

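View pics/side0_r.png

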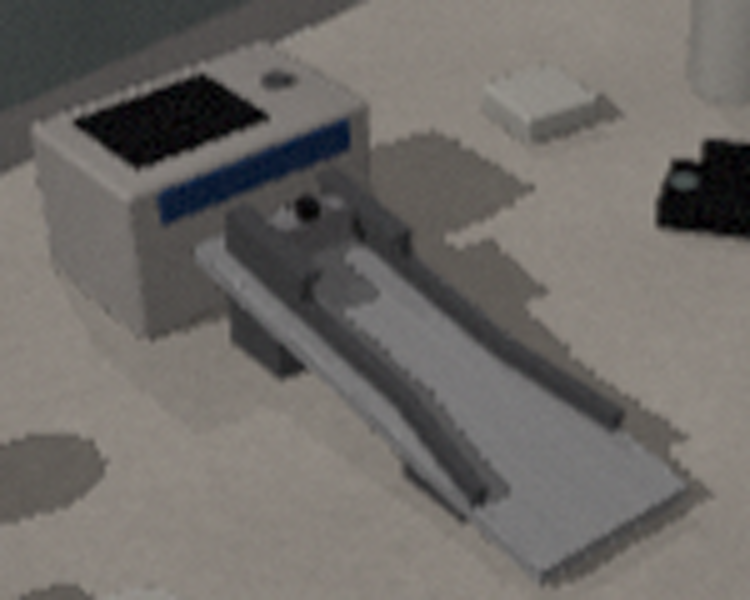

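View pics/scene0_c.png

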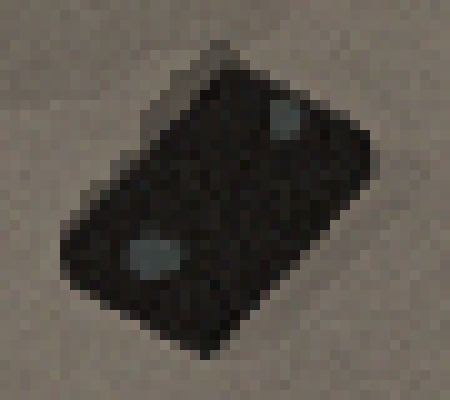

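```bash
python3 - <<'E'
from h import *
np.set_printoptions(suppress=True,precision=4)
A=np.load('pics/scene0.npz');B=np.load('pics/side0.npz')
cv=lambda L,x0,y0:(np.array(L,float)+.5)/5-.5+[x0,y0]
a=cv([(587,97),(668,235)],190,170); b=cv([(688,485),(540,575)],180,150)
pa=onplane(A,a,.016);pb=onplane(B,b,.016);print('scene corners',pa,np.linalg.norm(pa[0]-pa[1]));print('side',pb,np.linalg.norm(pb[0]-pb[1]))
for p in (pa,pb):
    d=p[1]-p[0]; print('yaw',np.degrees(np.arctan2(-d[0],d[1])),p.mean(0))
# cloud alignment
ps=[]
for z,box in ((A,(190,170,335,280)),(B,(180,150,330,270))):
    P=cloud(z);x0,y0,x1,y1=box;ps.append(P[y0:y1,x0:x1].reshape(-1,3))
O=(pa.mean(0)+pb.mean(0))/2; 
for it in range(1):
  yaw=np.arctan2(*( -np.array([ (pa[1]-pa[0])[0],-(pa[1]-pa[0])[1]])))
  print(np.degrees(yaw))
  M=R.from_euler('zy',[yaw,-.14]).as_matrix()
  for Q in ps:
    L=(Q-O)@M
    m=(L[:,0]>.02)&(L[:,0]<.2)&(abs(L[:,1])<.03)&(abs(L[:,2])<.008); print('deck z',np.median(L[m,2]),np.polyfit(L[m,0],L[m,2],1),m.sum())
    for lo,hi,x0,x1 in ((.009,.017,.05,.06),(.009,.017,.135,.17),(.009,.017,.17,.21),(.02,.03,.215,.235),(.02,.03,.235,.26),(.02,.03,.26,.285)):
      for s in (1,-1):
        m=(L[:,0]>x0)&(L[:,0]<x1)&(L[:,2]>lo)&(L[:,2]<hi)&(L[:,1]*s>.015)&(L[:,1]*s<.06)
        if m.sum()>5: print(x0,s,m.sum(),(1000*L[m,1].min()).round(1),(1000*L[m,1].max()).round(1))
E
```

```text
scene corners [[ 0.408  -0.031   0.016 ]
 [ 0.4214  0.0756  0.016 ]] 0.10739855221312805
side [[ 0.4065 -0.0238  0.016 ]
 [ 0.4203  0.0769  0.016 ]] 0.10167752368057484
yaw -7.15588891213337 [0.4147 0.0223 0.016 ]
yaw -7.798343181660539 [0.4134 0.0266 0.016 ]
-7.15588891213337
deck z 0.0008708073702156185 [-0.0003  0.0008] 926
0.05 1 9 38.8 48.2
0.05 -1 12 -51.7 -41.6
0.135 1 36 25.6 36.0
0.135 -1 35 -42.1 -31.1
0.17 1 37 23.7 34.3
0.17 -1 43 -43.8 -32.5
0.215 1 33 17.6 34.4
0.215 -1 16 -45.1 -28.5
0.235 1 38 15.3 33.5
0.235 -1 32 -45.4 -20.4
0.26 1 42 15.5 33.5
0.26 -1 33 -45.7 -18.0
deck z -0.0007878878230749415 [ 0.0029 -0.001 ] 988
0.05 1 9 41.9 49.1
0.05 -1 12 -50.5 -40.6
0.135 1 27 29.1 37.3
0.135 -1 32 -40.1 -30.9
0.17 1 33 26.7 35.8
0.17 -1 35 -40.3 -29.0
0.215 1 31 22.4 35.3
0.215 -1 27 -41.5 -26.9
0.235 1 45 18.0 35.3
0.235 -1 34 -42.2 -16.0
0.26 1 36 17.9 34.8
0.26 -1 35 -42.3 -15.1
```

Measured values:

| Item | Measured |
|---|---|
| Cassette centre | (0.553, -0.272) |
| Cassette yaw | 26° |
| Ramp foot | (0.414, 0.0245) |
| Ramp yaw | about -8.2° |

The sizes I get match the given ones to within a few mm. I'll move above the cassette.

Emit:
jog_arm(
  targets=[
    [0,0,0,0.4,4.4,-2.2,8.7],
    [0,0,0,0.4,4.4,-2.2,8.7],
    [0,0,0,0.4,4.4,-2.2,8.7],
    [0,0,0,0.4,4.4,-2.2,8.7],
    [0,0,0,0.4,4.4,-2.2,8.7],
    [0,0,0,0.4,4.4,-2.2,8.7],
    [0,0,0,0.4,4.4,-2.2,8.7],
    [0,0,0,0.4,4.4,-2.2,8.7],
    [0,0,0,0.4,4.4,-2.2,8.7],
    [-8,0,0,0.4,4.4,-2.2,8.7],
  ],
)

```text
time: 1.4
position: [0.552, -0.272, 0.2012]
tool_rot: [0.866, 1.391, -0.867]
ft_force: [0.2, -0.2, -0.3]
grip_width: 1.002
```

Emit:
jog_arm(
  targets=[
    [0,0,0,0,0,0,8.7],
    [0,0,0,0,0,0,8.7],
  ],
)

```text
time: 1.65
position: [0.5507, -0.2736, 0.2011]
tool_rot: [0.869, 1.391, -0.87]
ft_force: [1.2, -1.1, -0.5]
grip_width: 1.002
```

```bash
cat >> h.py <<'E'
def plan(target,yaw,tilt=0,st=None):
    "target TCP world, tool x = -n of plane with yaw(deg), slope tilt(rad)"
    st=st or get_state(); M=R.from_rotvec(st['tool_rot'])
    U=R.from_euler('zy',[np.radians(yaw),-tilt]).as_matrix()  # cols u,left,n ; from fixed: need yaw after pitch
    U=(R.from_euler('z',np.radians(yaw))*R.from_euler('y',-tilt)).as_matrix()
    G=R.from_matrix(np.c_[-U[:,2],U[:,0],-U[:,1]])
    sh=M.inv().apply(np.array(target)-st['position'])*100
    tu=np.degrees((M.inv()*G).as_rotvec())
    print('t',st['time'],'pos',np.round(st['position'],4),'F',np.round(st['ft_force'],2),'shift cm',sh.round(2),'turn deg',tu.round(2), 'shift in goal axes',(G.inv().apply(np.array(target)-st['position'])*100).round(2),'q',np.round(st['joint_positions'],2))
E
python3 - <<'E'
from h import *
snap('wrist','w1'); plan([.553,-.2725,.15],26)
z=np.load('pics/w1.npz');P=cloud(z);
im=z['im'].max(2)
for lo,hi in ((.014,.026),(.043,.056)):
    m=(P[...,2]>lo)&(P[...,2]<hi)&(im<90)&(np.hypot(P[...,0]-.553,P[...,1]+.2725)<.08)
    q=P[m];print(m.sum(),q.mean(0),cv2.minAreaRect((q[:,:2]*1000).astype(np.float32)))
E
```

```text
t 1.7 pos [ 0.5503 -0.2745  0.2013] F [-0.22 -0.19 -0.24] shift cm [ 5.13  0.34 -0.06] turn deg [-0.14  0.01  0.07] shift in goal axes [ 5.13  0.33 -0.06] q [ 0.73  0.29 -0.38  1.59  0.11  1.28 -0.78]
3641 [ 0.55303898 -0.27314918  0.02082146] ((551.6942138671875, -273.69207763671875), (89.58787536621094, 56.03376007080078), 26.0151424407959)
686 [ 0.55218392 -0.27332888  0.05066385] ((551.6160278320312, -273.690673828125), (43.516578674316406, 13.550909042358398), 25.733264923095703)
```

View pics/w1.png

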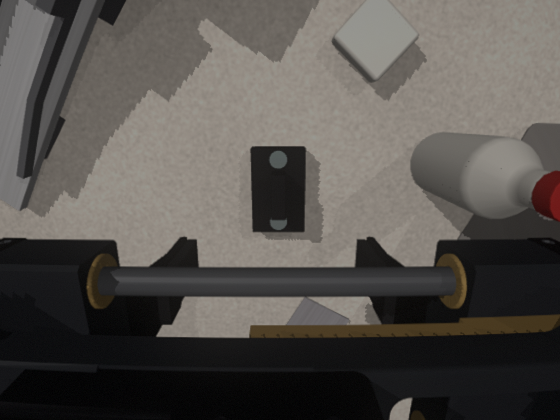

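The wrist view shows the cassette at (278,190), square to the tool, with both measured sizes correct. The white bottle's cap is at (550,195). The gripper body is wide, so I'll check its clearance to that bottle before I descend.

```bash
python3 - <<'E'
from h import *
np.set_printoptions(suppress=True,precision=3)
c=np.array([.5517,-.2737]);a=np.radians(26);y=np.array([np.cos(a),np.sin(a)]);zz=np.array([y[1],-y[0]])
for n in('scene0','side0','w1'):
    P=cloud(np.load(f'pics/{n}.npz')).reshape(-1,3)
    m=(P[:,2]>.06)&(P[:,2]<.18)&(np.hypot(P[:,0]-c[0],P[:,1]-c[1])<.25)
    m&=P[:,1]<-.15
    q=P[m]; d=q[:,:2]-c
    if m.sum(): print(n,m.sum(),q.min(0),q.max(0),'along y',(d@y).min(),(d@y).max(),'z',(d@zz).min(),(d@zz).max())
E
```

```text
scene0 2175 [ 0.501 -0.523  0.06 ] [ 0.691 -0.383  0.177] along y -0.1464867425739255 0.06543557216778466 z 0.14155225693451995 0.2496786423819023
side0 2200 [ 0.498 -0.522  0.06 ] [ 0.686 -0.38   0.173] along y -0.15355330809601359 0.06361627391589215 z 0.13699097285515976 0.24970095440860426
w1 9633 [ 0.61  -0.486  0.06 ] [ 0.688 -0.385  0.173] along y -0.03974083115458284 0.06070437015684433 z 0.14058364023700554 0.24810390760442808
```

Emit:
jog_arm(
  targets=[
    [0,0,0,4,0.16,0,8.7],
    [0,0,0,4,0,0,8.7],
    [0,0,0,4,0,0,8.7],
    [0,0,0,2,0,0,8.7],
    [0,0,0,1,0,0,8.7],
    [0,0,0,0.8,0,0,8.7],
    [0,0,0,0,0,0,8.7],
    [0,0,0,0,0,0,8.7],
  ],
)

```text
time: 2.7
position: [0.5534, -0.2728, 0.0446]
tool_rot: [0.869, 1.388, -0.869]
ft_force: [0.7, 0.3, 0.6]
grip_width: 0.998
```

```bash
python3 - <<'E'
from h import *
plan([.5517,-.2737,.042],26)
E
```

```text
t 2.7 pos [ 0.5534 -0.2728  0.0446] F [0.72 0.32 0.61] shift cm [ 0.26 -0.19  0.01] turn deg [-0.01  0.09 -0.06] shift in goal axes [ 0.26 -0.19  0.01] q [ 0.7   0.44 -0.35  1.73  0.18  1.   -0.83]
```

Emit:
jog_arm(
  targets=[
    [0,0,0,0.2,-0.15,0,6],
    [0,0,0,0,0,0,4],
    [0,0,0,0,0,0,2],
    [0,0,0,0,0,0,0.5],
    [0,0,0,0,0,0,0.5],
    [0,0,0,0,0,0,0.5],
    [0,0,0,0,0,0,0.5],
    [0,0,0,0,0,0,0.5],
  ],
  squeeze=25,
)

```text
time: 3.7
position: [0.5514, -0.2733, 0.0416]
tool_rot: [0.869, 1.39, -0.869]
ft_force: [1.1, -0.1, -1.0]
grip_width: 0.172
```

Emit:
jog_arm(
  targets=[
    [0,0,0,-1,0,0,0.5],
    [0,0,0,-3,0,0,0.5],
    [0,0,0,-5,0,0,0.5],
    [0,0,0,-4,0,0,0.5],
    [0,0,0,0,0,0,0.5],
  ],
)

```text
time: 4.32
position: [0.5536, -0.2739, 0.176]
tool_rot: [0.868, 1.382, -0.868]
ft_force: [0.3, -0.3, -3.8]
grip_width: 0.162
```

```bash
cat >> h.py <<'E'
F0=np.array([.414,.0245,.016]);YAW=-8.2
def deck(p,yaw=None,o=None):
    yaw=YAW if yaw is None else yaw; o=F0 if o is None else o
    return o+(R.from_euler('z',np.radians(yaw))*R.from_euler('y',-.14)).apply(np.array(p))
E
python3 - <<'E'
from h import *
plan(deck([.065,0,.15]),-8.2,.14)
E
```

```text
t 4.325 pos [ 0.5536 -0.2739  0.176 ] F [ 0.3  -0.33 -3.84] shift cm [  0.06   4.12 -30.5 ] turn deg [34.15 -2.12  7.42] shift in goal axes [ -1.68 -13.63 -27.54] q [ 0.73  0.31 -0.38  1.62  0.12  1.23 -0.79]
```

Emit:
jog_arm(
  targets=[
    [0,0,0,0,0.6,-3,0.5],
    [0,0,0,0,0.7,-5,0.5],
    [0,0,0,0,0.7,-5.5,0.5],
    [0,0,0,0,0.7,-5.5,0.5],
    [0,0,0,0,0.7,-5.5,0.5],
    [0,0,0,0,0.7,-4,0.5],
    [8.54,-0.53,1.86,0,0,-1,0.5],
    [8.54,-0.53,1.86,0,0,-1,0.5],
    [8.54,-0.53,1.86,0,0,0,0.5],
    [8.54,-0.53,1.86,0,0,0,0.5],
  ],
)

```text
time: 5.58
position: [0.4545, 0.0195, 0.1698]
tool_rot: [1.371, 1.033, -1.22]
ft_force: [0.9, -0.4, -2.1]
grip_width: 0.161
```

Emit:
jog_arm(
  targets=[
    [0,0,0,0,0,0,0.5],
    [0,0,0,0,0,0,0.5],
  ],
)

```text
time: 5.82
position: [0.4555, 0.0194, 0.1708]
tool_rot: [1.366, 1.036, -1.215]
ft_force: [-0.6, 0.1, -2.1]
grip_width: 0.158
```

```bash
python3 - <<'E'
from h import *
snap('wrist','w2')
plan(deck([.065,0,.15]),-8.2,.14)
E
```

```text
t 5.875 pos [0.4558 0.0194 0.171 ] F [-0.36  0.43 -2.19] shift cm [-0.24  0.17  0.09] turn deg [ 0.06 -0.17  0.47] shift in goal axes [-0.24  0.17  0.09] q [ 0.54 -0.14 -0.61  2.08 -0.06  1.05 -1.76]
```

View pics/w2.png

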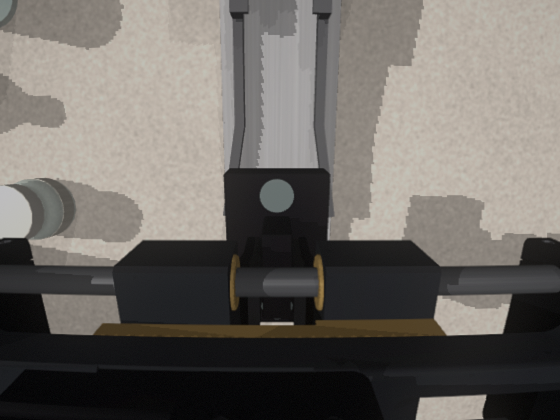

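The held cassette spans columns 226–328, over the channel whose guide inner edges are near columns 245 and 315. I'll measure the guides and the cassette together in this view.

```bash
python3 - <<'E'
from h import *
np.set_printoptions(suppress=True,precision=4)
z=np.load('pics/w2.npz');P=cloud(z).reshape(-1,3)
D=(R.from_euler('z',np.radians(YAW))*R.from_euler('y',-.14)).as_matrix()
L=(P-F0)@D
m=(L[:,0]>.12)&(L[:,0]<.2)&(abs(L[:,1])<.02)&(abs(L[:,2])<.008);print('deck',m.sum(),np.polyfit(L[m,0],L[m,2],1),np.median(L[m,2]))
for x0 in np.arange(.11,.29,.01):
    r=[]
    for s in(1,-1):
        m=(L[:,0]>x0)&(L[:,0]<x0+.01)&(L[:,2]>.009)&(L[:,2]<.03)&(L[:,1]*s>.012)&(L[:,1]*s<.06)
        if m.sum()>5:r+=[L[m,1].min()*1000,L[m,1].max()*1000]
    if len(r)==4: print(round(x0,3),np.round(r,1),'mid in',(r[0]+r[3])/2,'mid out',(r[1]+r[2])/2)
# cassette top: local
st=get_state()
m=(L[:,2]>.10)&(L[:,2]<.145)&(abs(L[:,1])<.05)&(L[:,0]>.06)&(L[:,0]<.13)
q=L[m]; print(m.sum(),np.percentile(q[:,2],[5,50,95]))
m2=m&(abs(L[:,2]-np.median(q[:,2]))<.006);q=L[m2];print(q.min(0),q.max(0))
for x0 in (.09,.1,.103,.106):
    k=q[(q[:,0]>x0)&(q[:,0]<x0+.004)]; 
    if len(k):print(x0,k[:,1].min(),k[:,1].max(),np.median(k[:,2]))
print('tcp in deck',(st['position']-F0)@D)
E
```

```text
deck 4513 [0.0007 0.001 ] 0.0011015058945363662
0.11 [ 31.2  40.1 -41.2 -32.1] mid in -0.46185666155102645 mid out -0.5562151240977222
0.12 [ 29.6  39.  -39.8 -30.7] mid in -0.5757431124879684 mid out -0.41507291588211004
0.13 [ 29.5  37.7 -38.6 -30.6] mid in -0.5846497790095988 mid out -0.427946973321891
0.14 [ 29.5  37.5 -38.9 -30.8] mid in -0.649143759215157 mid out -0.7047067145191228
0.15 [ 29.4  37.2 -38.2 -30.8] mid in -0.698172875689604 mid out -0.48488287428693155
0.16 [ 29.3  37.6 -38.4 -30.2] mid in -0.4370216015408559 mid out -0.3699411236848178
0.17 [ 29.3  37.4 -38.7 -30.4] mid in -0.5288836442457221 mid out -0.6840561675405894
0.18 [ 29.5  37.2 -38.6 -30.5] mid in -0.4989440754883958 mid out -0.6775594454862706
0.19 [ 29.3  36.9 -39.  -30.6] mid in -0.6461726788779547 mid out -1.0652082238446745
0.2 [ 28.6  36.7 -39.3 -30.8] mid in -1.1001793302304073 mid out -1.339410664568696
0.21 [ 22.7  37.  -39.3 -24.9] mid in -1.0730954468062475 mid out -1.1585452770601634
7601 [0.1205 0.1267 0.1357]
[ 0.0601 -0.0267  0.1207] [0.1073 0.0295 0.1327]
0.09 -0.02607913896070077 0.029065386597593848 0.12681008562101506
0.1 -0.026424345238687464 0.02921722980258137 0.1265877662502337
0.103 -0.026117443347101345 0.02908509627356662 0.12639878219387798
0.106 -0.026094415964753 0.028884240492664564 0.12588933630574103
tcp in deck [0.0633 0.0009 0.1476]
```

```bash
python3 - <<'E'
from h import *
np.set_printoptions(suppress=True,precision=4)
z=np.load('pics/w2.npz');P=cloud(z).reshape(-1,3)
D=(R.from_euler('z',np.radians(YAW))*R.from_euler('y',-.14)).as_matrix()
L=(P-F0)@D
m=(abs(L[:,2]-.1265)<.005)&(abs(L[:,1])<.024)&(abs(L[:,1])>.009)&(L[:,0]>.06)&(L[:,0]<.106);q=L[m]
print(np.linalg.lstsq(np.c_[q[:,:2],np.ones(len(q))],q[:,2],rcond=None)[0],m.sum())
E
```

```text
[-0.0141  0.002   0.1279] 3813
```

Emit:
jog_arm(
  targets=[
    [0,0,0.8,2,0.27,0.2,0.5],
    [0,0,0,3,0,0,0.5],
    [0,0,0,2.5,0,0,0.5],
    [0,0,0,1.5,0,0,0.5],
    [0,0,0,0.5,0,0,0.5],
    [0,0,0,0,0,0,0.5],
    [0,0,0,0,0,0,0.5],
  ],
)

```text
time: 6.75
position: [0.4726, 0.0155, 0.0787]
tool_rot: [1.374, 1.022, -1.204]
ft_force: [-0.1, 1.0, -2.0]
grip_width: 0.159
```

```bash
cat >> h.py <<'E'
D=(R.from_euler('z',np.radians(YAW))*R.from_euler('y',-.14)).as_matrix()
def tcp():
    s=get_state(); print('t',s['time'],'tcp deck mm',((s['position']-F0)@D*1000).round(2),'F deck',(s['ft_force']@D).round(2),'turn left',np.degrees((R.from_rotvec(s['tool_rot']).inv()*R.from_matrix(np.c_[-D[:,2],D[:,0],-D[:,1]])).as_rotvec()).round(2),'w',round(float(s['grip_width'])*87,1),'q',np.round(s['joint_positions'],2))
def cass(f):
    z=np.load(f'pics/{f}.npz');L=(cloud(z)-F0)@D; return L,z['im']
E
python3 - <<'E'
from h import *
tcp(); snap('wrist','w3'); L,im=cass('w3'); L=L.reshape(-1,3)
m=(L[:,2]>.016)&(L[:,2]<.034)&(abs(L[:,1])<.035)&(L[:,0]>.05)&(L[:,0]<.14)&(im.reshape(-1,3).max(1)<80)
q=L[m];print(m.sum(),q.min(0),q.max(0),np.median(q[:,2]))
E
```

```text
t 6.75 tcp deck mm [67.42 -0.59 53.82] F deck [-0.54  0.97 -1.93] turn left [-0.03 -0.15 -0.49] w 13.9 q [ 0.53  0.02 -0.65  2.16  0.07  0.82 -1.87]
4933 [ 0.06415489 -0.028158    0.01600676] [0.11231755 0.02804915 0.03399991] 0.03324699689196768
```

View pics/w3.png

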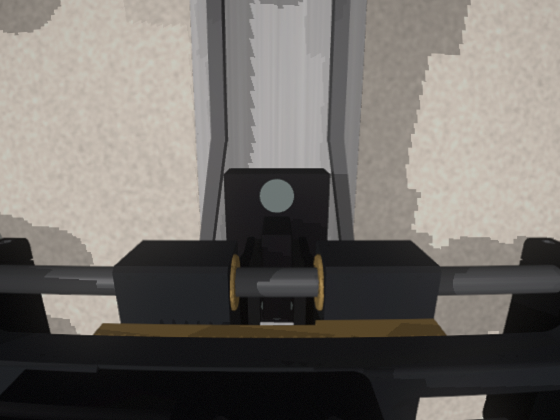

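The cassette is centred at ±28 mm in deck y with its front at x≈112 mm. I'll lower the last 11 mm gently.

Emit:
jog_arm(
  targets=[
    [0,0,-0.3,0.4,-0.1,0,0.5],
    [0,0,0,0.3,0,0,0.5],
    [0,0,0,0.2,0,0,0.5],
    [0,0,0,0,0,0,0.5],
  ],
)

```text
time: 7.3
position: [0.472, 0.0154, 0.0685]
tool_rot: [1.371, 1.027, -1.21]
ft_force: [-0.2, 0.1, -2.6]
grip_width: 0.159
```

```bash
python3 -c "
from h import *
tcp()"
```

```text
t 7.3 tcp deck mm [65.4  -0.69 43.77] F deck [-0.57  0.04 -2.53] turn left [-0.04 -0.15 -0.07] w 13.9 q [ 0.53  0.05 -0.65  2.16  0.08  0.81 -1.88]
```

Emit:
jog_arm(
  targets=[
    [0,0,0,0.1,0,0,0.5],
    [0,0,0,0,0,0,0.5],
  ],
)

```text
time: 7.55
position: [0.4722, 0.0154, 0.0677]
tool_rot: [1.371, 1.027, -1.209]
ft_force: [0.0, 0.2, -2.7]
grip_width: 0.16
```

Emit:
jog_arm(
  targets=[
    [0,0,0,0.05,0,0,0.5],
    [0,0,0,0,0,0,0.5],
  ],
)

```text
time: 7.8
position: [0.4723, 0.0154, 0.0672]
tool_rot: [1.371, 1.027, -1.209]
ft_force: [0.4, -0.5, -3.2]
grip_width: 0.158
```

Emit:
jog_arm(
  targets=[
    [0,0,0,0.05,0,0,0.5],
    [0,0,0,0.03,0,0,0.5],
    [0,0,0,0,0,0,0.5],
  ],
)

```text
time: 8.18
position: [0.4725, 0.0154, 0.0666]
tool_rot: [1.371, 1.027, -1.209]
ft_force: [-0.7, -0.1, -1.5]
grip_width: 0.157
```

Emit:
jog_arm(
  targets=[
    [0,0,0,0.05,0,0,0.5],
    [0,0,0,0,0,0,0.5],
  ],
)

```text
time: 8.43
position: [0.4726, 0.0155, 0.0665]
tool_rot: [1.371, 1.027, -1.209]
ft_force: [-3.3, 1.4, 5.6]
grip_width: 0.156
```

Contact, at about 8 N on the deck. I'll release and retreat.

Emit:
jog_arm(
  targets=[
    [0,0,0,-0.05,0,0,1.8],
    [0,0,0,0,0,0,3],
    [0,0,0,0,0,0,4],
    [0,0,0,0,0,0,4],
    [0,0,0,-1,0,0,4],
    [0,0,0,-3,0,0,4],
    [0,0,0,-4,0,0,4],
    [0,0,0,0,0,0,4],
  ],
)

```text
time: 9.43
position: [0.4636, 0.0169, 0.1495]
tool_rot: [1.374, 1.021, -1.204]
ft_force: [-0.9, 0.8, 0.2]
grip_width: 0.46
```

```bash
python3 - <<'E'
from h import *
tcp(); snap('wrist','w4'); L,im=cass('w4'); L=L.reshape(-1,3)
m=(L[:,2]>.016)&(L[:,2]<.026)&(abs(L[:,1])<.035)&(L[:,0]>.0)&(L[:,0]<.14)&(im.reshape(-1,3).max(1)<60)
q=L[m];print(m.sum(),q.min(0),q.max(0),np.median(q[:,2]),cv2.minAreaRect((q[:,:2]*1000).astype(np.float32)))
snap('side','s4')
z=np.load('pics/s4.npz');cv2.imwrite('pics/s4c.png',cv2.resize(z['im'][150:280,180:340,::-1],None,fx=4.5,fy=4.5,interpolation=cv2.INTER_CUBIC))
E
```

```text
t 9.425 tcp deck mm [ 68.3   -0.43 125.16] F deck [-0.95  0.62  0.35] turn left [-0.04 -0.12 -0.52] w 40.0 q [ 0.55 -0.11 -0.63  2.1  -0.04  0.98 -1.77]
5431 [ 0.02013326 -0.02767161  0.0161172 ] [0.11024256 0.02772342 0.02581843] 0.021148198200637458 ((65.1909408569336, 0.036037445068359375), (55.3609504699707, 90.07902526855469), 89.92473602294922)
```

View pics/w4.png

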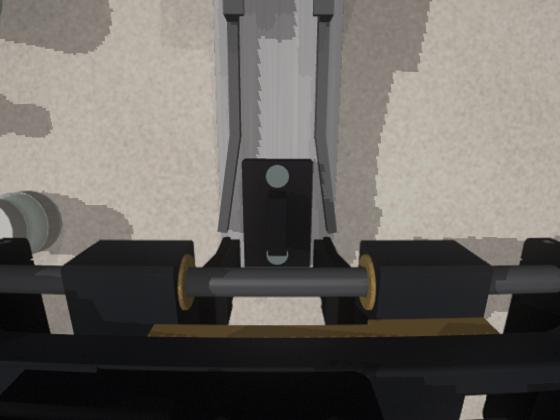

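View pics/s4c.png

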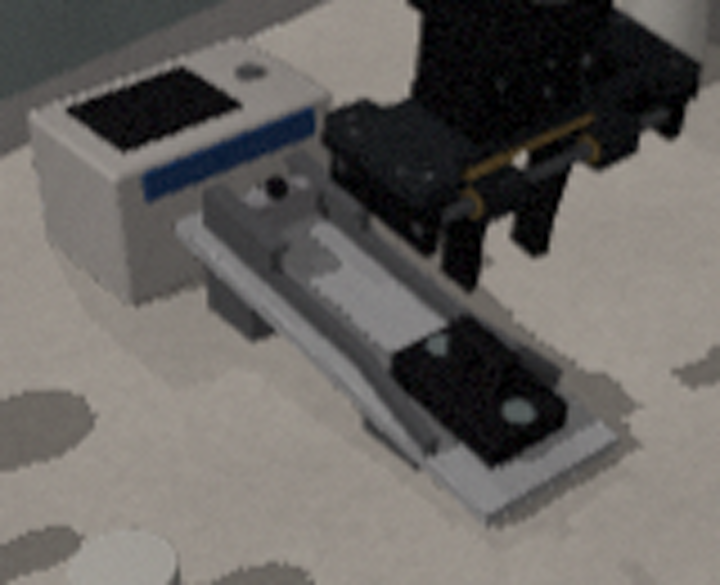

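The cassette is flat, centred at deck (65, 0) mm with yaw 0 and its back at x = 20 mm. Next I'll close the fingers and go behind it.

Emit:
jog_arm(
  targets=[
    [0,0,-0.4,0,-1,0,2],
    [0,0,0,1,-2,0,1],
    [0,0,0,1,-2,0,0],
    [0,0,0,1,-1.4,0,0],
    [0,0,0,0,0,0,0],
    [0,0,0,0,0,0,0],
  ],
)

```text
time: 10.28
position: [0.4032, 0.0255, 0.1077]
tool_rot: [1.369, 1.032, -1.213]
ft_force: [-0.3, -0.6, -0.1]
grip_width: 0.009
```

```bash
python3 -c "
from h import *
tcp()"
```

```text
t 10.275 tcp deck mm [ 2.07 -0.56 92.26] F deck [-0.18 -0.6  -0.07] turn left [-0.04 -0.17  0.25] w 0.8 q [ 0.53 -0.21 -0.63  2.26 -0.12  0.92 -1.74]
```

Emit:
jog_arm(
  targets=[
    [0,0,0,2,0.1,0,0],
    [0,0,0,2,0,0,0],
    [0,0,0,1.5,0,0,0],
    [0,0,0,0.7,0,0,0],
    [0,0,0,0.3,0,0,0],
    [0,0,0,0,0,0,0],
    [0,0,0,0,0,0,0],
  ],
)

```text
time: 11.15
position: [0.4126, 0.0241, 0.0435]
tool_rot: [1.369, 1.032, -1.214]
ft_force: [-1.1, -0.6, -0.3]
grip_width: 0.003
```

```bash
python3 - <<'E'
from h import *
tcp();snap('side','s5')
z=np.load('pics/s5.npz');cv2.imwrite('pics/s5c.png',cv2.resize(z['im'][150:280,180:340,::-1],None,fx=4.5,fy=4.5,interpolation=cv2.INTER_CUBIC))
E
```

```text
t 11.15 tcp deck mm [ 2.49 -0.56 27.42] F deck [-0.99 -0.74 -0.14] turn left [-0.04 -0.14  0.24] w 0.3 q [ 0.55 -0.05 -0.68  2.3   0.    0.75 -1.85]
```

View pics/s5c.png

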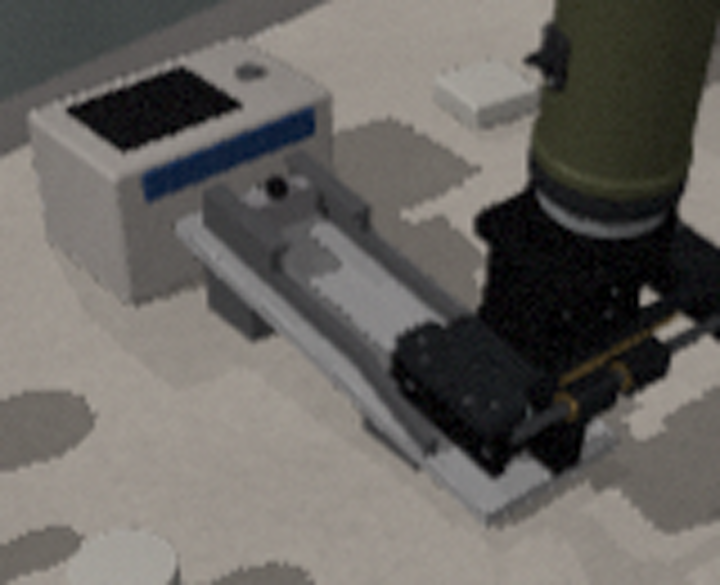

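The closed fingers stand behind the cassette, clear of it. I'll lower slightly and start pushing.

Emit:
jog_arm(
  targets=[
    [0,0,0.2,0.3,0,0,0],
    [0,0,0,0,0.3,0,0],
    [0,0,0,0,0.3,0,0],
    [0,0,0,0,0.3,0,0],
    [0,0,0,0,0.3,0,0],
    [0,0,0,0,0.3,0,0],
    [0,0,0,0,0.3,0,0],
  ],
  squeeze=30,
)

```text
time: 12.08
position: [0.4305, 0.0215, 0.0425]
tool_rot: [1.37, 1.03, -1.211]
ft_force: [-1.7, -0.2, -0.8]
grip_width: 0.004
```

```bash
python3 -c "
from h import *
tcp()"
```

```text
t 12.075 tcp deck mm [20.32 -0.61 23.85] F deck [-1.79 -0.44 -0.57] turn left [-0.04 -0.16  0.08] w 0.3 q [ 0.55 -0.   -0.68  2.27  0.05  0.74 -1.88]
```

Emit:
jog_arm(
  targets=[
    [0,0,0,0,0.5,0,0],
    [0,0,0,0,0.5,0,0],
    [0,0,0,0,0.5,0,0],
    [0,0,0,0,0.5,0,0],
    [0,0,0,0,0.5,0,0],
    [0,0,0,0,0.5,0,0],
    [0,0,0,0,0.5,0,0],
  ],
)

```text
time: 12.95
position: [0.465, 0.0165, 0.0474]
tool_rot: [1.37, 1.029, -1.211]
ft_force: [-2.9, 0.2, 1.0]
grip_width: 0.007
```

```bash
python3 - <<'E'
from h import *
tcp();snap('side','s6')
tcp()
z=np.load('pics/s6.npz');cv2.imwrite('pics/s6c.png',cv2.resize(z['im'][150:280,180:340,::-1],None,fx=4.5,fy=4.5,interpolation=cv2.INTER_CUBIC))
E
```

```text
t 12.95 tcp deck mm [55.48 -0.6  23.9 ] F deck [-2.69 -0.23  1.42] turn left [-0.04 -0.15  0.08] w 0.6 q [ 0.54  0.07 -0.67  2.19  0.11  0.76 -1.91]
t 13.0 tcp deck mm [56.47 -0.52 24.06] F deck [ 0.5  -0.38 -0.54] turn left [-0.06 -0.18 -0.  ] w 0.6 q [ 0.54  0.07 -0.67  2.19  0.12  0.76 -1.91]
```

View pics/s6c.png

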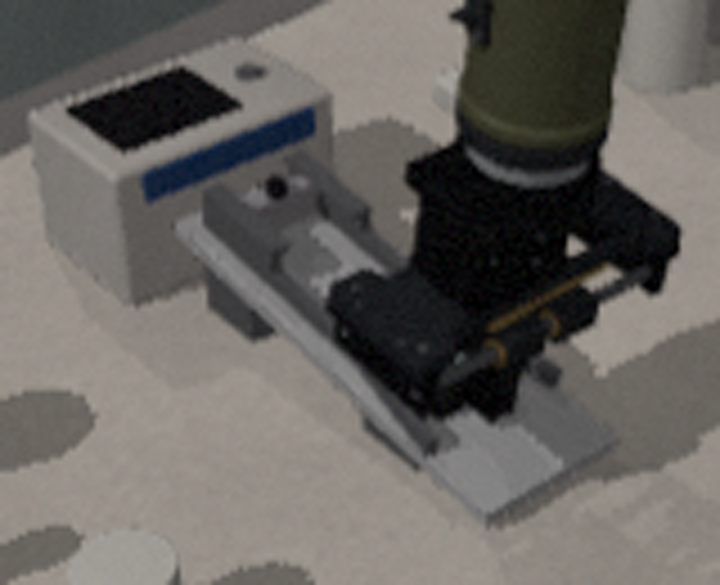

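```bash
python3 - <<'E'
from h import *
snap('wrist','w6');tcp(); L,im=cass('w6'); L=L.reshape(-1,3)
m=(L[:,2]>.016)&(L[:,2]<.026)&(abs(L[:,1])<.035)&(L[:,0]>.0)&(L[:,0]<.2)&(im.reshape(-1,3).max(1)<60)
q=L[m];print(m.sum(),q.min(0),q.max(0))
E
```

```text
t 13.05 tcp deck mm [56.41 -0.47 24.08] F deck [ 0.33  0.79 -0.03] turn left [-0.05 -0.19 -0.02] w 0.5 q [ 0.54  0.07 -0.67  2.19  0.11  0.76 -1.91]
16553 [ 0.0643333  -0.02829786  0.0161475 ] [0.15636127 0.02810124 0.02596715]
```

View pics/w6.png

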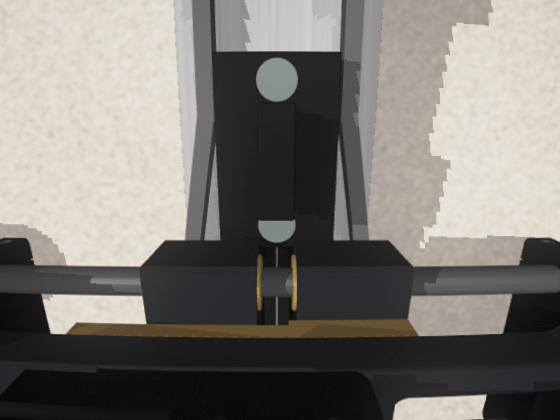

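The cassette front is at 156 mm, so front = TCP + 100 mm. As a prior for the feel search, I'll estimate the stop position from the cloud.

```bash
python3 - <<'E'
from h import *
for f in('w6','w4','w2','scene0','side0','s4'):
    L,_=cass(f);L=L.reshape(-1,3)
    m=(L[:,2]>.008)&(L[:,2]<.032)&(abs(L[:,1])<.018)&(L[:,0]>.225)&(L[:,0]<.3)
    if m.sum()>5:print(f,m.sum(),np.percentile(L[m,0],[1,10,50,99]).round(4),[ (int(h*1000),round(float(np.median(L[m&(abs(L[:,2]-h)<.002),0])),4)) for h in (.01,.014,.018,.022,.026)])
E
```

```text
scene0 52 [0.2548 0.2569 0.2641 0.2679] [(10, 0.2659), (14, 0.2673), (18, 0.2671), (22, 0.2657), (26, 0.262)]
side0 76 [0.2525 0.2537 0.2556 0.2676] [(10, 0.2544), (14, 0.2548), (18, 0.2549), (22, 0.256), (26, 0.2582)]
s4 72 [0.2528 0.2538 0.2559 0.2653] [(10, 0.2562), (14, 0.2553), (18, 0.2552), (22, 0.2558), (26, 0.2583)]
```

Emit:
jog_arm(
  targets=[
    [0,0,0,0,0.3,0,0],
    [0,0,0,0,0.5,0,0],
    [0,0,0,0,0.5,0,0],
    [0,0,0,0,0.5,0,0],
    [0,0,0,0,0.5,0,0],
    [0,0,0,0,0.5,0,0],
    [0,0,0,0,0.5,0,0],
    [0,0,0,0,0.5,0,0],
  ],
)

```text
time: 14.05
position: [0.5021, 0.0111, 0.0526]
tool_rot: [1.37, 1.03, -1.212]
ft_force: [-3.3, 0.7, 2.2]
grip_width: 0.008
```

```bash
python3 -c "
from h import *
tcp()"
```

```text
t 14.05 tcp deck mm [93.36 -0.65 23.8 ] F deck [-3.06  0.26  2.68] turn left [-0.05 -0.15  0.09] w 0.7 q [ 0.53  0.15 -0.65  2.11  0.18  0.79 -1.94]
```

The side view puts the stop face at about 255 mm, so I expect contact near TCP 155. I'll advance to about 140.

Emit:
jog_arm(
  targets=[
    [0,0,0,0,0.5,0,0],
    [0,0,0,0,0.5,0,0],
    [0,0,0,0,0.5,0,0],
    [0,0,0,0,0.5,0,0],
    [0,0,0,0,0.5,0,0],
    [0,0,0,0,0.5,0,0],
    [0,0,0,0,0.5,0,0],
    [0,0,0,0,0.5,0,0],
    [0,0,0,0,0.3,0,0],
  ],
)

```text
time: 15.18
position: [0.5445, 0.005, 0.0586]
tool_rot: [1.371, 1.029, -1.211]
ft_force: [-3.2, 0.1, 2.7]
grip_width: 0.004
```

```bash
python3 -c "
from h import *
tcp()"
```

```text
t 15.175 tcp deck mm [136.6   -0.68  23.73] F deck [-2.76 -0.38  3.16] turn left [-0.05 -0.16  0.07] w 0.3 q [ 0.51  0.23 -0.63  2.01  0.23  0.82 -1.97]
```

Emit:
jog_arm(
  targets=[
    [0,0,0,0,0.1,0,0],
    [0,0,0,0,0.1,0,0],
    [0,0,0,0,0.1,0,0],
    [0,0,0,0,0.1,0,0],
  ],
)

```text
time: 15.68
position: [0.5481, 0.0045, 0.059]
tool_rot: [1.37, 1.029, -1.211]
ft_force: [-0.9, 0.7, 0.1]
grip_width: -0.001
```

```bash
python3 -c "
from h import *
tcp()"
```

```text
t 15.675 tcp deck mm [140.28  -0.7   23.69] F deck [-0.95  0.61  0.28] turn left [-0.04 -0.16  0.06] w -0.1 q [ 0.51  0.24 -0.63  2.    0.24  0.82 -1.97]
```

Emit:
jog_arm(
  targets=[
    [0,0,0,0,0.1,0,0],
    [0,0,0,0,0.1,0,0],
    [0,0,0,0,0.1,0,0],
    [0,0,0,0,0.1,0,0],
  ],
)

```text
time: 16.18
position: [0.5519, 0.0039, 0.0596]
tool_rot: [1.37, 1.03, -1.212]
ft_force: [-1.8, -0.2, -1.0]
grip_width: 0.003
```

Emit:
jog_arm(
  targets=[
    [0,0,0,0,0.1,0,0],
    [0,0,0,0,0.1,0,0],
    [0,0,0,0,0.1,0,0],
    [0,0,0,0,0.1,0,0],
  ],
)

```text
time: 16.68
position: [0.5557, 0.0034, 0.0601]
tool_rot: [1.37, 1.03, -1.212]
ft_force: [-1.0, -0.3, -0.7]
grip_width: 0.006
```

Emit:
jog_arm(
  targets=[
    [0,0,0,0,0.05,0,0],
    [0,0,0,0,0.05,0,0],
  ],
)

```text
time: 16.92
position: [0.5566, 0.0033, 0.0603]
tool_rot: [1.37, 1.03, -1.212]
ft_force: [-1.5, 0.8, -0.4]
grip_width: 0.007
```

Emit:
jog_arm(
  targets=[
    [0,0,0,0,0.05,0,0],
    [0,0,0,0,0.05,0,0],
  ],
)

```text
time: 17.18
position: [0.5577, 0.0031, 0.0604]
tool_rot: [1.37, 1.03, -1.212]
ft_force: [-1.4, 0.3, -1.5]
grip_width: 0.005
```

Emit:
jog_arm(
  targets=[
    [0,0,0,0,0.05,0,0],
    [0,0,0,0,0.05,0,0],
  ],
)

```text
time: 17.42
position: [0.5586, 0.0029, 0.0606]
tool_rot: [1.37, 1.03, -1.212]
ft_force: [-1.4, -0.1, -1.3]
grip_width: 0.007
```

Emit:
jog_arm(
  targets=[
    [0,0,0,0,0.05,0,0],
    [0,0,0,0,0.05,0,0],
  ],
)

```text
time: 17.68
position: [0.5596, 0.0028, 0.0607]
tool_rot: [1.37, 1.03, -1.212]
ft_force: [-1.1, 0.7, 0.3]
grip_width: 0.003
```

Emit:
jog_arm(
  targets=[
    [0,0,0,0,0.05,0,0],
  ],
)

```text
time: 17.8
position: [0.5601, 0.0027, 0.0608]
tool_rot: [1.37, 1.03, -1.212]
ft_force: [-1.1, -0.1, -1.1]
grip_width: 0.009
```

Emit:
jog_arm(
  targets=[
    [0,0,0,0,0.04,0,0],
  ],
)

```text
time: 17.92
position: [0.5605, 0.0027, 0.0608]
tool_rot: [1.37, 1.03, -1.212]
ft_force: [-1.8, -0.1, -0.2]
grip_width: 0.008
```

Emit:
jog_arm(
  targets=[
    [0,0,0,0,0.04,0,0],
  ],
)

```text
time: 18.05
position: [0.5606, 0.0027, 0.0608]
tool_rot: [1.37, 1.03, -1.212]
ft_force: [-3.4, 0.1, 1.7]
grip_width: 0.001
```

Emit:
jog_arm(
  targets=[
    [0,0,0,0,0.04,0,0],
  ],
)

```text
time: 18.18
position: [0.5607, 0.0027, 0.0608]
tool_rot: [1.369, 1.031, -1.213]
ft_force: [-4.7, 1.2, 3.1]
grip_width: 0.007
```

Emit:
jog_arm(
  targets=[
    [0,0,0,0,0.04,0,0],
  ],
)

```text
time: 18.3
position: [0.5607, 0.0027, 0.0608]
tool_rot: [1.369, 1.031, -1.214]
ft_force: [-6.7, 0.5, 3.7]
grip_width: 0.005
```

Contact came at about TCP 153.5, and the force rises by about 4.5 N/mm. I'll add force in small steps and relieve the downward component.

Emit:
jog_arm(
  targets=[
    [0,0,0,-0.04,0.04,0,0],
  ],
)

```text
time: 18.42
position: [0.5607, 0.0027, 0.0609]
tool_rot: [1.369, 1.032, -1.214]
ft_force: [-5.9, 1.3, -0.2]
grip_width: 0.002
```

```bash
python3 -c "
from h import *
tcp()"
```

```text
t 18.425 tcp deck mm [153.09  -0.65  23.74] F deck [-6.04  0.48  0.64] turn left [-0.03 -0.13  0.26] w 0.2 q [ 0.5   0.27 -0.63  1.97  0.25  0.84 -1.97]
```

Emit:
jog_arm(
  targets=[
    [0,0,0,-0.04,0.04,0,0],
  ],
)

```text
time: 18.55
position: [0.5608, 0.0029, 0.061]
tool_rot: [1.369, 1.032, -1.214]
ft_force: [-5.5, 2.2, -0.9]
grip_width: 0.001
```

```bash
python3 -c "
from h import *
tcp()"
```

```text
t 18.55 tcp deck mm [153.19  -0.43  23.83] F deck [-5.78  1.36 -0.05] turn left [-0.03 -0.15  0.29] w 0.1 q [ 0.5   0.27 -0.63  1.97  0.25  0.84 -1.97]
```

Emit:
jog_arm(
  targets=[
    [0,0,0,0,0.04,0,0],
  ],
)

```text
time: 18.68
position: [0.5608, 0.0029, 0.0609]
tool_rot: [1.368, 1.033, -1.215]
ft_force: [-6.7, 1.5, 0.8]
grip_width: 0.006
```

```bash
python3 -c "
from h import *
tcp()"
```

```text
t 18.675 tcp deck mm [153.2   -0.4   23.74] F deck [-6.68  0.5   1.8 ] turn left [-0.03 -0.15  0.33] w 0.6 q [ 0.5   0.27 -0.63  1.97  0.25  0.84 -1.97]
```

Emit:
jog_arm(
  targets=[
    [0,0,0,0,0.04,0,0],
  ],
)

```text
time: 18.8
position: [0.5608, 0.0029, 0.0609]
tool_rot: [1.368, 1.034, -1.215]
ft_force: [-8.1, 2.1, 1.0]
grip_width: 0.005
```

```bash
python3 -c "
from h import *
tcp()"
```

```text
t 18.8 tcp deck mm [153.22  -0.39  23.73] F deck [-8.12  0.88  2.14] turn left [-0.02 -0.13  0.38] w 0.4 q [ 0.5   0.27 -0.63  1.96  0.25  0.84 -1.97]
```

Emit:
jog_arm(
  targets=[
    [0,0,0,-0.01,0.04,0,0],
  ],
)

```text
time: 18.92
position: [0.5609, 0.0029, 0.0609]
tool_rot: [1.367, 1.034, -1.216]
ft_force: [-9.1, 1.5, 1.5]
grip_width: 0.008
```

Emit:
jog_arm(
  targets=[
    [0,0,0,-0.01,0.04,0,0],
  ],
)

```text
time: 19.05
position: [0.5609, 0.003, 0.0609]
tool_rot: [1.367, 1.035, -1.216]
ft_force: [-9.8, 0.9, 0.8]
grip_width: 0.003
```

```bash
python3 -c "
from h import *
tcp()"
```

```text
t 19.05 tcp deck mm [153.28  -0.38  23.76] F deck [-9.6  -0.46  2.15] turn left [-0.02 -0.12  0.47] w 0.3 q [ 0.5   0.27 -0.62  1.96  0.25  0.84 -1.97]
```

Emit:
jog_arm(
  targets=[
    [0,0,0,0,0.04,0,0],
    [0,0,0,0,0,0,0],
  ],
)

```text
time: 19.3
position: [0.5609, 0.0029, 0.0609]
tool_rot: [1.366, 1.035, -1.217]
ft_force: [-9.3, 2.2, 2.8]
grip_width: 0.003
```

```bash
python3 -c "
from h import *
tcp()"
```

```text
t 19.3 tcp deck mm [153.29  -0.4   23.75] F deck [-9.02  0.82  4.05] turn left [-0.01 -0.11  0.51] w 0.2 q [ 0.5   0.27 -0.62  1.96  0.25  0.84 -1.97]
```

Emit:
jog_arm(
  targets=[
    [0,0,0,-0.02,0.05,0,0],
  ],
)

```text
time: 19.42
position: [0.5609, 0.0029, 0.0609]
tool_rot: [1.366, 1.036, -1.218]
ft_force: [-10.9, 2.5, 2.0]
grip_width: 0.004
```

Emit:
jog_arm(
  targets=[
    [0,0,0,0,0,0,0],
  ],
)

```text
time: 19.55
position: [0.5609, 0.0029, 0.0609]
tool_rot: [1.366, 1.036, -1.218]
ft_force: [-10.7, 2.1, 2.6]
grip_width: 0.005
```

```bash
python3 -c "
from h import *
tcp()"
```

```text
t 19.55 tcp deck mm [153.3   -0.39  23.76] F deck [-10.39   0.54   4.11] turn left [-0.01 -0.1   0.57] w 0.5 q [ 0.5   0.27 -0.62  1.96  0.25  0.85 -1.97]
```

Emit:
jog_arm(
  targets=[
    [0,0,0,-0.02,0.05,0,0],
    [0,0,0,0,0,0,0],
  ],
)

```text
time: 19.8
position: [0.561, 0.0029, 0.0609]
tool_rot: [1.366, 1.037, -1.219]
ft_force: [-11.8, 2.2, 3.2]
grip_width: 0.006
```

```bash
python3 -c "
from h import *
tcp()"
```

```text
t 19.8 tcp deck mm [153.35  -0.38  23.77] F deck [-11.42   0.49   4.88] turn left [-0.01 -0.1   0.62] w 0.5 q [ 0.5   0.27 -0.62  1.96  0.25  0.85 -1.97]
```

Emit:
jog_arm(
  targets=[
    [0,0,0,0,0,0,0],
  ],
)

```text
time: 19.92
position: [0.5609, 0.0029, 0.0609]
tool_rot: [1.366, 1.037, -1.219]
ft_force: [-11.5, 2.8, 2.1]
grip_width: 0.004
```

```bash
python3 -c "
from h import *
tcp()"
```

```text
t 19.925 tcp deck mm [153.32  -0.38  23.76] F deck [-11.39   1.1    3.76] turn left [-0.01 -0.1   0.62] w 0.4 q [ 0.5   0.27 -0.62  1.96  0.25  0.85 -1.97]
```

Emit:
jog_arm(
  targets=[
    [0,0,0,0,0,0,0],
  ],
)

```text
time: 20.05
position: [0.5609, 0.0029, 0.0609]
tool_rot: [1.366, 1.037, -1.219]
ft_force: [-11.6, 2.1, 2.0]
grip_width: 0.008
```

```bash
python3 -c "
from h import *
tcp()"
```

```text
t 20.05 tcp deck mm [153.31  -0.4   23.76] F deck [-11.43   0.44   3.6 ] turn left [-0.01 -0.1   0.62] w 0.7 q [ 0.5   0.27 -0.62  1.96  0.25  0.85 -1.97]
```

Emit:
jog_arm(
  targets=[
    [0,0,0,-0.01,0.03,0,0],
    [0,0,0,0,0,0,0],
    [0,0,0,0,0,0,0],
    [0,0,0,0,0,0,0],
    [0,0,0,0,0,0,0],
    [0,0,0,0,0,0,0],
    [0,0,0,0,0,0,0],
  ],
)

```text
time: 20.92
position: [0.5609, 0.0029, 0.061]
tool_rot: [1.365, 1.037, -1.219]
ft_force: [-11.9, 2.7, 3.6]
grip_width: 0.009
```

```bash
python3 - <<'E'
from h import *
tcp();snap('wrist','w7');tcp()
E
```

```text
t 20.925 tcp deck mm [153.34  -0.38  23.79] F deck [-11.57   0.97   5.25] turn left [-0.01 -0.09  0.65] w 0.7 q [ 0.5   0.27 -0.62  1.96  0.25  0.85 -1.97]
t 20.975 tcp deck mm [153.33  -0.37  23.78] F deck [-11.91   0.42   4.83] turn left [-0.01 -0.09  0.65] w 0.5 q [ 0.5   0.27 -0.62  1.96  0.25  0.85 -1.97]
```

View pics/w7.png

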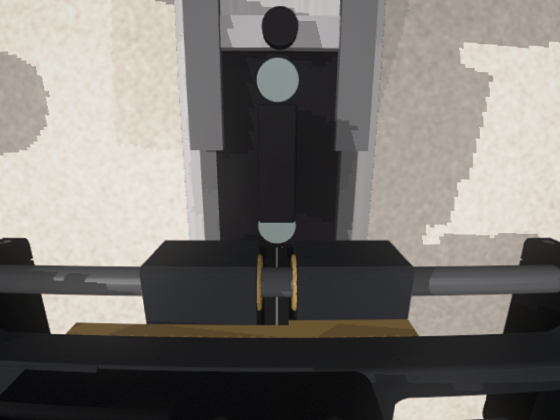

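The cassette is under the lips (lip ends at row 150), with its front edge at row 50 square against the stop plate. The push has been held for about 1 s at 11.4–11.9 N, less about 1.5–2.5 N of sliding drag. I'll back off gently.

Emit:
jog_arm(
  targets=[
    [0,0,0,0,-0.08,0,0],
    [0,0,0,0,-0.08,0,0],
    [0,0,0,0,-0.08,0,0],
    [0,0,0,0,-0.08,0,0],
    [0,0,0,0,-0.1,0,0],
    [0,0,0,0,-0.3,0,0],
    [0,0,0,0,-0.8,0,0],
    [0,0,0,0,-1.5,0,0],
    [0,0,0,0,-1.5,0,0],
    [0,0,0,0,0,0,0],
  ],
)

```text
time: 22.22
position: [0.5196, 0.0083, 0.0565]
tool_rot: [1.369, 1.03, -1.212]
ft_force: [-0.1, -0.3, 0.3]
grip_width: 0.006
```

Emit:
jog_arm(
  targets=[
    [0,0,0,-2,0,0,0],
    [0,0,0,-4,0,0,0],
    [0,0,0,-4,0,0,0],
    [0,0,0,-2,0,0,0],
    [0,0,0,0,0,0,0],
  ],
)

```text
time: 22.85
position: [0.5062, 0.0103, 0.1776]
tool_rot: [1.371, 1.026, -1.209]
ft_force: [-0.8, -0.3, 0.1]
grip_width: 0.007
```

```bash
python3 - <<'E'
from h import *
tcp();snap('wrist','w8');snap('side','s8');snap('scene','c8')
L,im=cass('w8'); L=L.reshape(-1,3)
m=(L[:,2]>.016)&(L[:,2]<.026)&(abs(L[:,1])<.022)&(L[:,0]>.12)&(L[:,0]<.3)&(im.reshape(-1,3).max(1)<60)
q=L[m];print(m.sum(),q.min(0),q.max(0),np.median(q[:,2]))
m=(L[:,2]>.04)&(L[:,2]<.056)&(abs(L[:,1])<.022)&(L[:,0]>.12)&(L[:,0]<.25)
q=L[m];print(cv2.minAreaRect((q[:,:2]*1000).astype(np.float32)))
z=np.load('pics/s8.npz');cv2.imwrite('pics/s8c.png',cv2.resize(z['im'][150:280,180:340,::-1],None,fx=4.5,fy=4.5,interpolation=cv2.INTER_CUBIC))
E
```

```text
t 22.85 tcp deck mm [114.89  -0.93 146.98] F deck [-0.75 -0.43  0.19] turn left [-0.05 -0.12 -0.17] w 0.7 q [ 0.59 -0.02 -0.66  1.98  0.02  1.04 -1.8 ]
4350 [ 0.16295873 -0.02199468  0.01830487] [0.2535932  0.02199975 0.02564274] 0.021077142648000667
((208.28245544433594, -0.49539852142333984), (13.797536849975586, 43.52878189086914), 89.59817504882812)
```

View pics/w8.png

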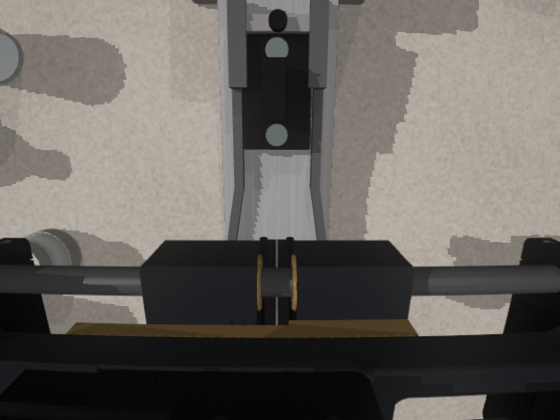

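View pics/s8c.png

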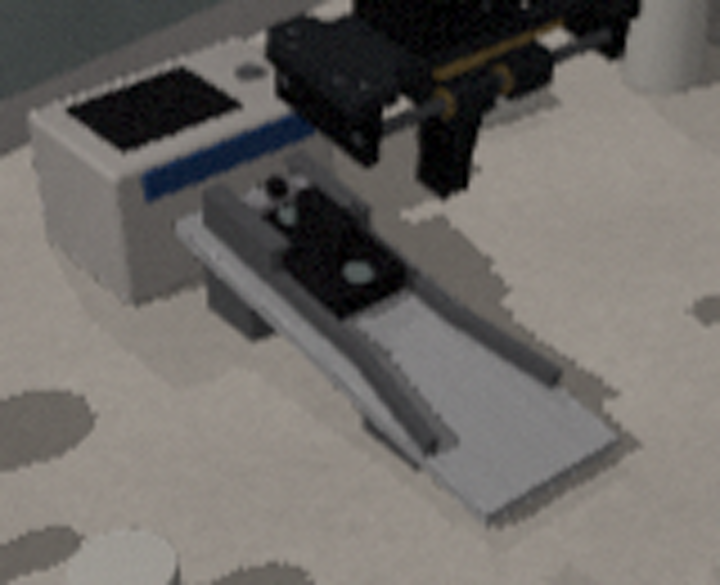

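View pics/c8.png

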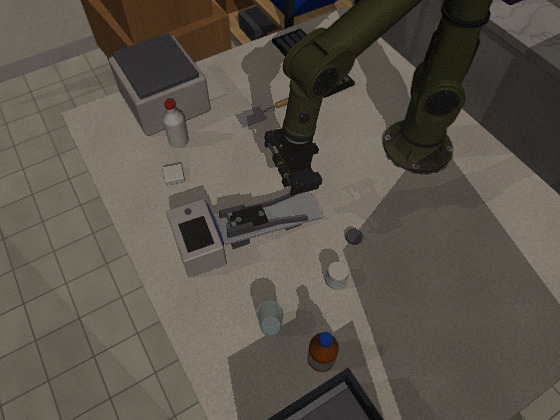

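The cassette rests against the stop. Its back is at 163.0 mm, against 163.2 mm while it was being pressed; its yaw is within 0.4° and it lies flat. The bystanders are at the same pixels as at the start, and the arm is clear.

```bash
python3 -c "
from h import *
print(close_job())"
```

```text
the job is handed in; nothing more can be done
None
```

The cassette is loaded and rests squarely against the steel stop. I handed the job in at about 23 s, with the arm clear. No verdict came back, so this rests on my own checks.

- **Placing:** I gripped the cassette by its rib and set it flat on the lower end of the ramp. I let go of it centred 65 mm up the deck, square to within 0.1°.
- **Pushing:** With closed fingers behind it, I pushed it up under the lips. It met the stop about 253.5 mm up the deck by feel; the camera estimate beforehand was about 255 mm.
- **Pressing:** I pressed with about 11.5 N at the wrist for about 1 s. The highest reading along the ramp was 11.9 N. Sliding drag took roughly 1.5–2.5 N of that, so I estimate 9–10.5 N on the stop, well under 18 N. This is not a direct reading, because the wrist also carried 4–5 N square to the deck, which makes the drag uncertain.
- **Last checks:** After I backed off, the cassette's rear edge was within about 0.2 mm of where it was when pressed. It lay flat with yaw within 0.4° and centred within 1 mm. The other objects visible in the final scene picture look unmoved; I compared them by eye and did not measure them. The arm partly hides the spatula in that picture.

The scene and side cameras differed by 2–4 mm on the ramp's position, so I used the wrist camera to place the cassette. No check failed.

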